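# Drive the stuck grinding core out of a pepper mill

## Task

The steel grinding core is stuck in the wooden mill body that stands on the cleaning stand. Take the slim steel drift rod by its handle, feel for the hole of the loose guide plate on top of the mill, and with the rod gently push the core right out so that it drops into the tray below; then stand the rod back fully down in its own wooden rack. Never press hard on the guide plate, and leave everything else where it is.

Things in the scene. Friction and masses are not known exactly. Their poses are not given: they have to be found in the camera images.
- stand: Fixed steel cleaning stand, z up, origin under its centre on the counter. Tray 150 (x) by 90 (y), 22 high; two side walls at y = +-50 carry a deck, 55 to 65 above the counter, with a 43 hole. On it stands a square wooden mill body 74 x 74, 65 to 117 above the counter, with a 36 bore on the stand's z axis; on it lies a floating guide: flat layers, four springs and a 60 x 60 plate (128 to 136) with a 16 hole.
- guide_nominal (a point): Nominal guide hole centre: on the mill's axis, at the guide plate's top (136 above the counter). The real hole lies up to 5 mm off in the stand's x and up to 5 mm off in its y, not measured: feel for it with the rod's tip, or see it from above. Sideways the plate stays put up to 25 N; downward it gives 1 mm per 4 N, at most 6. Rod on stand or guide with over 20 N is a fault.
- core_mid (a point): Centre of the core: solid steel cylinder, 34 diameter, 34 long, upright, gripped by sprung jaws low in the mill's bore. At the start its underside is 67 to 75 above the counter, its top 101 to 109. It slides down under roughly 10 to 20 N (differs each time) and drops free when its top is about 66 above the counter or a little lower. Pushing it with over 30 N is a fault.
- tray_floor (a point): Centre of the catch tray's floor, 4 above the counter, right under the mill's bore.
- drift_grip (a point): Centre of the round wooden handle of the drift rod (handle 26 diameter, 40 tall), standing upright in its rack; z along the rod, up. The rod: steel shaft of 14 diameter and 100 length below the handle; weight 0.15 kg. The handle centre is 120 above the tip.
- drift_tip (a point): Lower end of the drift rod's shaft, on its axis; its rim is bevelled by 1.2 mm at 45 degrees. In its rack it is 8 above the counter.
- rack: Fixed wooden rack block of the drift rod, 64 x 64 x 50 tall, origin at the centre of its underside.
- rack_mouth (a point): Centre of the mouth of the rack's 18 diameter blind hole (top of the block, 50 above the counter); the hole is 42 deep, so the rod standing in it has its tip 8 above the counter.
- muddler: Bystander: a thicker, shorter wooden rod (shaft 22 diameter, 70 long, same handle) upright in a second rack of the same size; origin at its lower end. Too thick for the guide; leave it.
- shaker: Bystander: glass shaker, 40 diameter, 85 tall, origin under its centre.
- mug: Bystander: white mug, 76 diameter, 85 tall, origin under its centre.
- bowl: Bystander: white bowl, 110 diameter, 45 tall, origin under its centre.
- spoon: Bystander: steel spoon, 170 long, lying flat, origin under its middle.

How it is judged:
By the outcome, as a careful person would: the job done as asked, in the order asked, and still so for the second after the job is handed in, with the robot touching nothing.
It also fails if it takes over 72 s, if anything falls off the work surface, if the arm or the gripper's body presses on something with over 40 N, if the wrist force passes 120 N, or if a joint passes its speed limit or range.

## Robot

A 6-joint arm with a two-finger parallel gripper is mounted at the origin on the work surface. World frame = base frame: x ahead of the robot, y to its left, z up, the work surface at z = 0. Lengths are in m, angles in rad, forces in N, time in s.
With the tool pointing down it reaches from about 0.375 to 0.975 m from the base axis. Payload 3.8 kg.
Tool frame: the origin (TCP) lies at the very end of the fingers, on their centre line; the grasp point (between the pads) lies 19 mm behind it (bot.hold_point_z is the distance from the TCP to the grasp point, in m); z points along the fingers, x is the direction in which the jaws open and shut, and the axes are right-handed (so a half turn about z gives the same grasp; the last joint's range is limited). The gripper opens to 88 mm and grips with 3 to 60 N. Pads are 18 mm wide; open, the fingers measure 123 mm over their backs; the gripper's body (75 mm by 187 mm) begins 45 mm behind the grasp point.
Start: joints at [-1.384, 0.264, 1.604, -0, 1.274, -0.037], TCP at [0.15, -0.658, 0.239] pointing down, gripper open.
Joint ranges: [-2.63, 2.63], [-0.94, 2.18], [0.31, 2.57], [-1.31, 4.45], [0, 2.66], [-2.55, 2.55]. Speed limits (rad/s): [2.57, 2.57, 3.14, 3.14, 3.14, 3.14].

## Interface

Orientations are given as a unit quaternion [w, x, y, z].
In Python, from station import bot, cams, order gives the robot as it stands. The module is installed in compiled form; this text tells all that it offers.
- The arm moves only by the shell command python3 -m crank 'ROWS' [FORCE]. ROWS is JSON, a list of rows, each a list of 5 numbers: the shift along the world's x, y, z in m, then the turn about the world's z in degrees, then the opening in per cent of the stroke, from 0 (shut) to 100 (fully open). In form: [[dx, dy, dz, yaw, hand], ...]. A call has 1 to 12 rows; each row is the pose to reach, as a shift and turn from the pose measured when the call began; what a row does not reach only later rows make up. A row lasts 1/12 s, in which the tool goes at most 41.7 mm and 7.16 degrees, less where a joint would pass 70% of its speed; a pose out of reach is approached as far as the arm can. A call with a gripper value outside its range is refused whole. The fingers move at their own pace and stop on an object; FORCE is the grip in N (left out, the last holds). Time passes only in rows, so rows that repeat a pose let the fingers close. It gives the time, the measured TCP pose, the force and the opening at its end, in the units of the state.
- bot.read_state(): the state, without advancing time (a new reading comes with each control period).
- cams.camera(name): name is "scene" or "top" or "wrist"; returns the picture (400x640x3 uint8, red, green, blue); there is no depth.
- cams.get_calibration(name): a dict with "intrinsics" (3x3 intrinsics, pixels), "dist" ([k1, k2, p1, p2, k3] as OpenCV has them; the pictures are not rectified), "R" (3x3) and "t" (3): a world point X has camera coordinates R X + t. Camera axes: x right, y down, z forward; pixel columns grow to the right and rows downward; lengths in m; the calibration is good to about 2 mm. A picture is of the moment at which its call begins: read the wrist's pose just before it. get_calibration takes no time and is no camera call; for the wrist camera it gives the pose at the moment of the call.
- order.job_done(): hands the job in, once; it reports no verdict.
The state is a dict: "time_s": time; "joint_positions": joint angles; "joint_vel": joint speeds; "joint_torque": joint torques, N m; "position": TCP position; "tcp_rot": TCP orientation; "ft_force": force on the tool from outside, world axes, zero at the start; "torque": the same for the moment, N m; "grip_width": finger opening in m.
Only numpy, scipy, OpenCV 4.12 (cv2) and the standard library are available. Lean on these libraries where they do the work, as an engineer would, in place of code of your own. Each camera call takes 0.05 s, during which the arm holds its last target.

## Working session

There is one attempt and no reset: what is moved stays moved. The work goes in short steps, Python scripts to look and compute and a shell command to move; the robot and the scene stay as the last step left them, time stands still between calls to the robot, and variables do not carry over. Pictures are saved under pics/ and viewed, and the job is handed in when it is done.

```bash
mkdir -p pics
python3 - <<'E'
from station import bot,cams,order
import cv2,numpy as np
s=bot.read_state(); print({k:np.round(v,4).tolist() for k,v in s.items()}, bot.hold_point_z)
for n in ["scene","top","wrist"]:
    c=cams.get_calibration(n); print(n,{k:np.round(v,4).tolist() for k,v in c.items()})
    cv2.imwrite(f"pics/{n}0.png",cv2.cvtColor(cams.camera(n),cv2.COLOR_RGB2BGR))
E
```

```text
{'time_s': 0.0, 'joint_positions': [-1.3839, 0.2648, 1.6054, 0.0, 1.2737, -0.0369], 'joint_vel': [-0.0007, -0.0001, -0.0017, 0.0004, 0.0004, 0.002], 'joint_torque': [-0.0003, -50.2111, -35.6877, 0.0731, 0.0292, -0.0002], 'position': [0.1497, -0.6575, 0.2374], 'tcp_rot': [-0.0007, 0.7816, -0.6238, -0.0008], 'ft_force': [-0.5906, -0.1276, -0.1357], 'torque': [0.0551, -0.0105, 0.0324], 'grip_width': 0.0882} 0.0187
scene {'intrinsics': [[375.1081, 0.0, 321.9071], [0.0, 375.1081, 198.4719], [0.0, 0.0, 1.0]], 'dist': [0.0114, 0.0, 0.0, 0.0, 0.0], 'R': [[0.8425, 0.5387, -0.0079], [0.2883, -0.463, -0.8381], [-0.4552, 0.7038, -0.5454]], 't': [-0.4302, -0.0675, 1.1003]}
top {'intrinsics': [[413.8226, 0.0, 319.7911], [0.0, 413.8226, 202.8161], [0.0, 0.0, 1.0]], 'dist': [-0.0335, 0.0, 0.0, 0.0, 0.0], 'R': [[0.0048, -0.9999, 0.0144], [-0.9957, -0.0061, -0.0923], [0.0924, -0.0139, -0.9956]], 't': [-0.0113, 0.5357, 0.8593]}
wrist {'intrinsics': [[331.6267, 0.0, 321.7129], [0.0, 331.6267, 201.513], [0.0, 0.0, 1.0]], 'dist': [-0.0247, 0.0, 0.0, 0.0, 0.0], 'R': [[0.2228, -0.9749, -0.0021], [-0.9251, -0.2121, 0.315], [-0.3076, -0.0682, -0.9491]], 't': [-0.6741, -0.0427, 0.392]}
```

View pics/scene0.png

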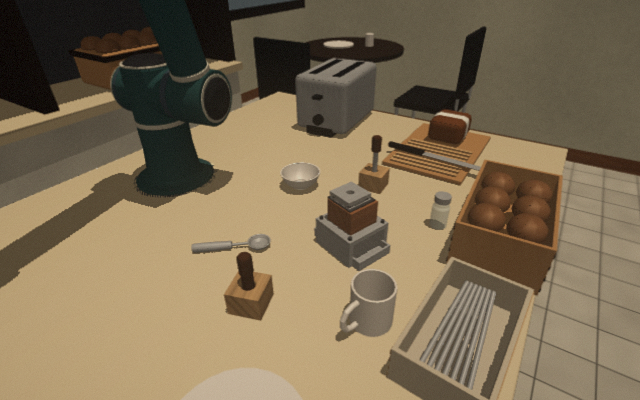

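View pics/top0.png

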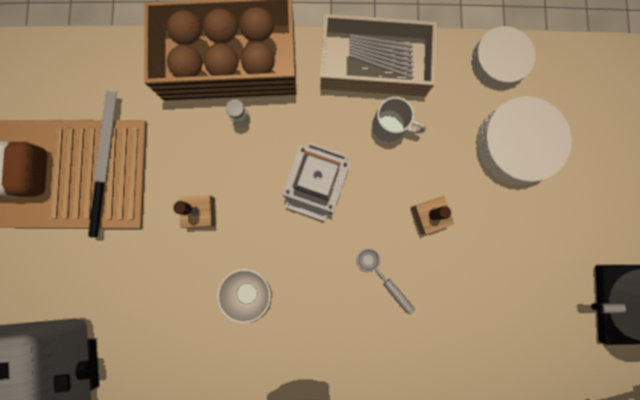

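View pics/wrist0.png

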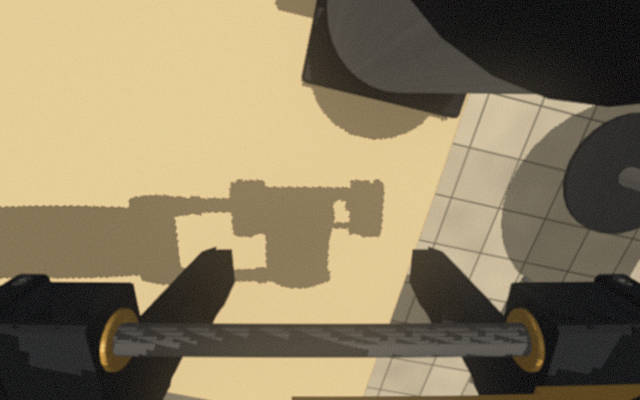

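The scene view shows the slim steel rod in its rack at about (375,165), with its handle at (376,143). The thick muddler is at (247,280) and the mill on the stand at (352,215). In the top view the rod's rack is at (196,212), its handle at (182,208), the guide hole at (318,175) and the muddler at (436,214). Next I zoom in.

Run:
```python
import cv2
t=cv2.imread("pics/top0.png");s=cv2.imread("pics/scene0.png")
def z(im,x,y,w,h,k,n): cv2.imwrite(f"pics/{n}.png",cv2.resize(im[y:y+h,x:x+w],None,fx=k,fy=k,interpolation=cv2.INTER_CUBIC))
z(t,160,180,70,60,10,"t_rack");z(t,270,130,90,100,6,"t_stand");z(s,300,125,110,150,4,"s_z")
```

```text
(no output)
```

View pics/t_rack.png

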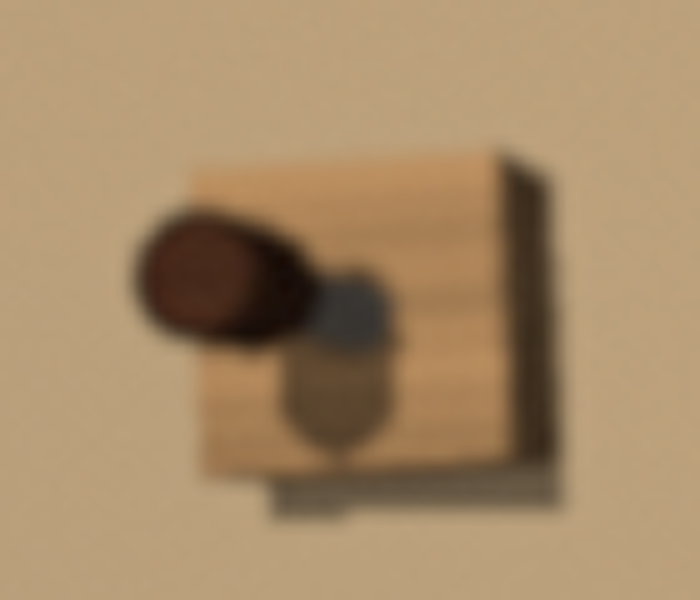

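View pics/t_stand.png

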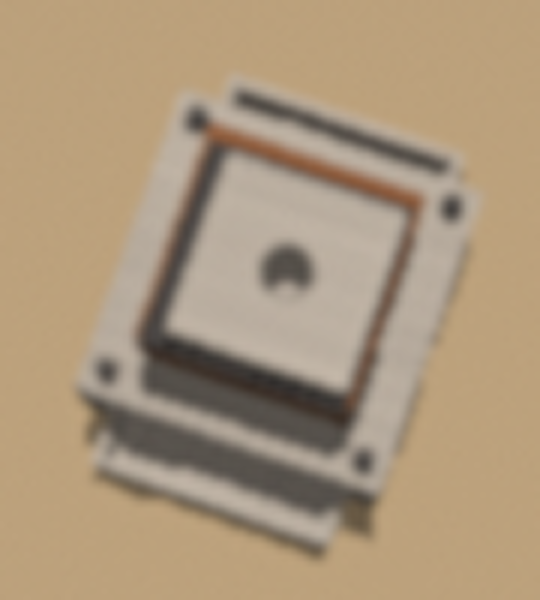

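View pics/s_z.png

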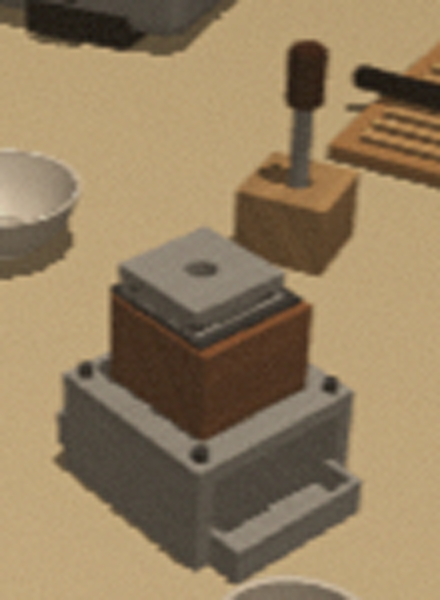

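```bash
cat > h.py <<'E'
from station import bot,cams,order
import cv2,numpy as np
def ray(c,px):
    u=cv2.undistortPoints(np.array([[px]],float),np.array(c["intrinsics"]),np.array(c["dist"]))[0,0]
    R=np.array(c["R"]);t=np.array(c["t"]);return -R.T@t, R.T@np.array([u[0],u[1],1.])
def onz(c,px,z):
    o,d=ray(c,px);return o+d*(z-o[2])/d[2]
def tri(cs):
    A=0;b=0
    for c,px in cs:
        o,d=ray(c,px);d/=np.linalg.norm(d);P=np.eye(3)-np.outer(d,d);A=A+P;b=b+P@o
    return np.linalg.solve(A,b)
def proj(c,X):
    return cv2.projectPoints(np.array([X],float),cv2.Rodrigues(np.array(c["R"]))[0],np.array(c["t"]),np.array(c["intrinsics"]),np.array(c["dist"]))[0][0,0]
def st():
    s=bot.read_state();R=cv2.Rodrigues
    w,x,y,z=s["tcp_rot"]
    xa=[1-2*(y*y+z*z),2*(x*y+w*z)]; za=[2*(x*z+w*y),2*(y*z-w*x)]
    print("t",round(s["time_s"],2),"p",np.round(s["position"],4),"f",np.round(s["ft_force"],1),"m",np.round(s["torque"],2),"xaxis deg",round(np.degrees(np.arctan2(xa[1],xa[0])),2),"zxy",np.round(za,3),"w",round(s["grip_width"],4));return s
E
python3 - <<'E'
from h import *
T=cams.get_calibration("top");S=cams.get_calibration("scene")
st()
f=lambda p,x,y,k:(x+(p[0]+.5)/k-.5,y+(p[1]+.5)/k-.5)
print("handle top",onz(T,f((198,277),160,180,10),.148), onz(S,f((307,50),300,125,4),.148))
print("rack corners",[np.round(onz(T,f(p,160,180,10),.05),4).tolist() for p in [(190,170),(500,152),(515,458),(205,475)]])
print("rack centre", np.mean([onz(T,f(p,160,180,10),.05) for p in [(190,170),(500,152),(515,458),(205,475)]],0))
print("shaft base S",onz(S,f((300,182),300,125,4),.05),"rack S",np.mean([onz(S,f(p,300,125,4),.05) for p in [(240,187),(288,152),(358,180),(318,215)]],0))
print("hole T",onz(T,f((287,268),270,130,6),.136),"S",onz(S,f((202,268),300,125,4),.136))
pc=[(222,148),(412,208),(350,392),(162,335)]
q=[onz(T,f(p,270,130,6),.136) for p in pc];print("plate",np.round(q,4),np.mean(q,0))
q=[onz(S,f(p,300,125,4),.136) for p in [(119,265),(207,228),(287,274),(199,316)]];print("plateS",np.round(q,4),np.mean(q,0))
q=[onz(T,f(p,270,130,6),.065) for p in [(197,120),(452,208),(363,461),(107,371)]];print("deck screws",np.round(q,4),np.mean(q,0))
E
```

```text
t 0.15 p [ 0.1497 -0.6576  0.2377] f [-0.1  0.1  0.1] m [-0.    0.04 -0.03] xaxis deg -77.18 zxy [-0.     0.002] w 0.0881
handle top [0.51455066 0.25086914 0.148     ] [0.51883416 0.24728404 0.148     ]
rack corners [[0.5447, 0.2853, 0.05], [0.5488, 0.2209, 0.05], [0.4853, 0.216, 0.05], [0.4814, 0.2799, 0.05]]
rack centre [0.51505838 0.25054416 0.05      ]
shaft base S [0.51896636 0.25226205 0.05      ] rack S [0.52000201 0.2513874  0.05      ]
hole T [ 0.57928387 -0.00213846  0.136     ] S [ 0.58033389 -0.00067723  0.136     ]
plate [[ 0.6173  0.0185  0.136 ]
 [ 0.5986 -0.0413  0.136 ]
 [ 0.5403 -0.022   0.136 ]
 [ 0.5579  0.0368  0.136 ]] [ 0.57853605 -0.00200381  0.136     ]
plateS [[ 0.5431 -0.0205  0.136 ]
 [ 0.5632  0.0357  0.136 ]
 [ 0.6194  0.0169  0.136 ]
 [ 0.6003 -0.0397  0.136 ]] [ 0.58149958 -0.00189266  0.136     ]
deck screws [[ 0.6421  0.0285  0.065 ]
 [ 0.6121 -0.0592  0.065 ]
 [ 0.5247 -0.0289  0.065 ]
 [ 0.555   0.0584  0.065 ]] [ 5.83477252e-01 -2.90961714e-04  6.50000000e-02]
```

Run:
```python
from h import *
W=cams.get_calibration("wrist");R=np.array(W["R"]);c=-R.T@np.array(W["t"])
s=st();print("cam",c,"axis",R[2]);print("offset",c-s["position"],"tcp px",proj(W,s["position"]))
```

```text
t 0.15 p [ 0.1497 -0.6576  0.2377] f [-0.1  0.1  0.1] m [-0.    0.04 -0.03] xaxis deg -77.18 zxy [-0.     0.002] w 0.0881
cam [ 0.23132541 -0.63951197  0.38423069] axis [-0.30752505 -0.06847318 -0.94907311]
offset [0.08160857 0.01812846 0.14655197] tcp px [321.23584664 267.93721468]
```

```bash
python3 -m crank '[[0.035,0.022,0.01,7,100],[0.07,0.045,0.02,14,100],[0.105,0.07,0.02,21,100],[0.14,0.095,0.02,28,100],[0.17,0.12,0.02,35,100],[0.2,0.145,0.02,42,100],[0.23,0.17,0.02,49,100],[0.26,0.2,0.02,56,100],[0.28,0.23,0.02,63,100],[0.3,0.265,0.02,70,100],[0.315,0.3,0.02,77,100],[0.33,0.335,0.02,77,100]]'
python3 -m crank '[[0.012,0.038,0,0,100],[0.024,0.077,0,0,100],[0.036,0.115,0,0,100],[0.048,0.154,0,0,100],[0.06,0.19,0,0,100],[0.072,0.23,0,0,100],[0.085,0.265,0,0,100],[0.095,0.3,0,0,100],[0.1,0.321,0,0,100],[0.1,0.321,0,0,100],[0.1,0.321,0,0,100]]'
python3 - <<'E'
from h import *
st();st();cal=cams.get_calibration("wrist");im=cams.camera("wrist");st()
import pickle;pickle.dump(cal,open("w1.pkl","wb"))
cv2.imwrite("pics/w1.png",cv2.cvtColor(im,cv2.COLOR_RGB2BGR))
E
```

```text
time_s: 1.15
position: [0.4802, -0.3207, 0.2572]
tcp_rot: [-0.0, 1.0, 0.001, -0.001]
ft_force: [-0.1, -0.0, 0.2]
grip_width: 0.0882
time_s: 2.07
position: [0.5801, 0.0013, 0.2568]
tcp_rot: [0.0, 1.0, 0.003, -0.002]
ft_force: [0.1, -0.5, -0.8]
grip_width: 0.0881
t 2.07 p [0.5801 0.0013 0.2568] f [ 0.1 -0.5 -0.8] m [-0.03 -0.1  -0.03] xaxis deg 0.3 zxy [-0.003 -0.   ] w 0.0881
t 2.07 p [0.5801 0.0013 0.2568] f [ 0.1 -0.5 -0.8] m [-0.03 -0.1  -0.03] xaxis deg 0.3 zxy [-0.003 -0.   ] w 0.0881
t 2.12 p [5.799e-01 2.000e-04 2.568e-01] f [-0.  -0.1 -0.4] m [-0.05 -0.09  0.05] xaxis deg 0.21 zxy [-0.003 -0.   ] w 0.0879
```

View pics/w1.png

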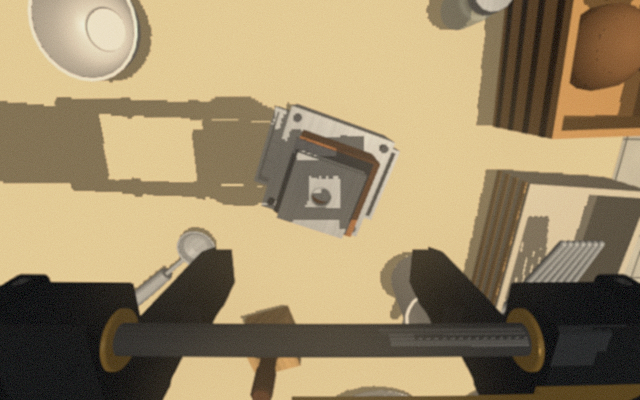

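The hole is at about (320,195) in the wrist view, inside the sunlit patch. I compute its position and move on to the rod.

Run:
```python
from h import *
import pickle
W=pickle.load(open("w1.pkl","rb"))
im=cv2.imread("pics/w1.png");cv2.imwrite("pics/w1z.png",cv2.resize(im[90:250,240:410],None,fx=4.5,fy=3.7,interpolation=cv2.INTER_CUBIC)[:600])
cv2.imwrite("pics/w1h.png",cv2.resize(im[170:220,290:350],None,fx=12,fy=12,interpolation=cv2.INTER_CUBIC))
print(onz(W,(320,195),.136))
```

```text
[0.57983181 0.00058784 0.136     ]
```

View pics/w1h.png

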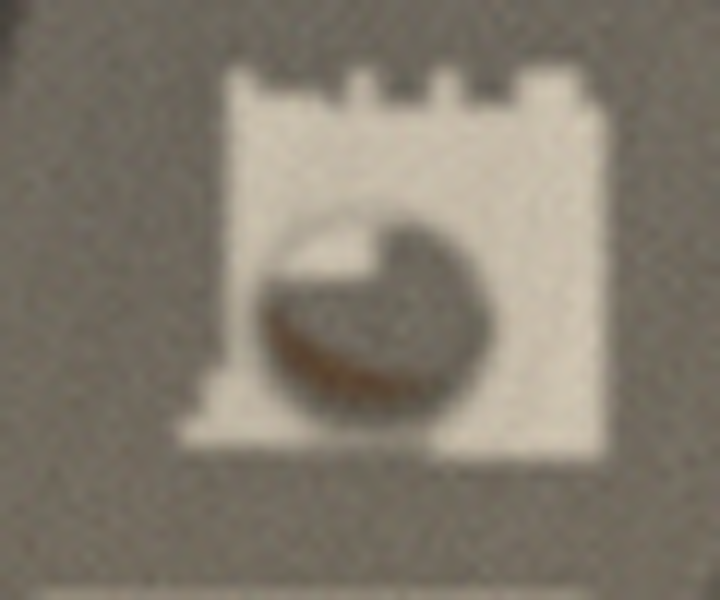

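```bash
python3 -m crank '[[0,0.04,0,0,100],[-0.01,0.08,0,0,100],[-0.02,0.12,-0.01,0,100],[-0.03,0.16,-0.02,0,100],[-0.045,0.2,-0.03,0,100],[-0.06,0.235,-0.04,0,100],[-0.064,0.2497,-0.05,0,100],[-0.064,0.2497,-0.055,0,100],[-0.064,0.2497,-0.055,0,100]]'
python3 - <<'E'
from h import *
st();cal=cams.get_calibration("wrist");im=cams.camera("wrist");st()
import pickle;pickle.dump(cal,open("w2.pkl","wb"))
cv2.imwrite("pics/w2.png",cv2.cvtColor(im,cv2.COLOR_RGB2BGR))
E
```

```text
time_s: 2.87
position: [0.515, 0.2486, 0.2002]
tcp_rot: [0.001, 1.0, 0.002, -0.003]
ft_force: [-0.0, -0.0, -0.4]
grip_width: 0.0881
t 2.87 p [0.515  0.2486 0.2002] f [-0.  -0.  -0.4] m [-0.1  -0.06  0.02] xaxis deg 0.24 zxy [-0.006 -0.002] w 0.0881
t 2.92 p [0.5159 0.2482 0.2011] f [-0.1  0.3 -0.2] m [-0.04 -0.15 -0.03] xaxis deg 0.17 zxy [-0.004 -0.002] w 0.088
```

View pics/w2.png

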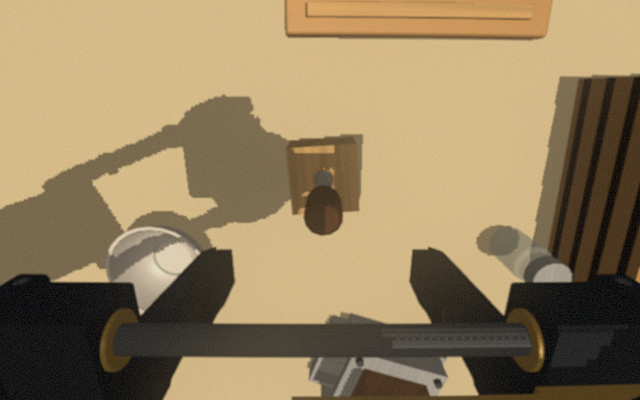

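Run:
```python
from h import *
import pickle
W=pickle.load(open("w1.pkl","rb"));print("hole",onz(W,(321.0,196.3),.136))
W=pickle.load(open("w2.pkl","rb"))
im=cv2.imread("pics/w2.png");cv2.imwrite("pics/w2z.png",cv2.resize(im[130:245,280:370],None,fx=5,fy=5,interpolation=cv2.INTER_CUBIC))
for n,X in [("top",(.516,.25,.148)),("mid",(.516,.25,.128)),("bot",(.516,.25,.108)),("mouth",(.516,.25,.05))]: print(n,(proj(W,X)-[280,130])*5+2)
```

```text
hole [ 5.80681916e-01 -5.55909684e-04  1.36000000e-01]
top [207.91357957 468.01978877]
mid [208.94493807 414.05138253]
bot [209.82116811 368.20170598]
mouth [211.7498661  267.28454291]
```

View pics/w2z.png

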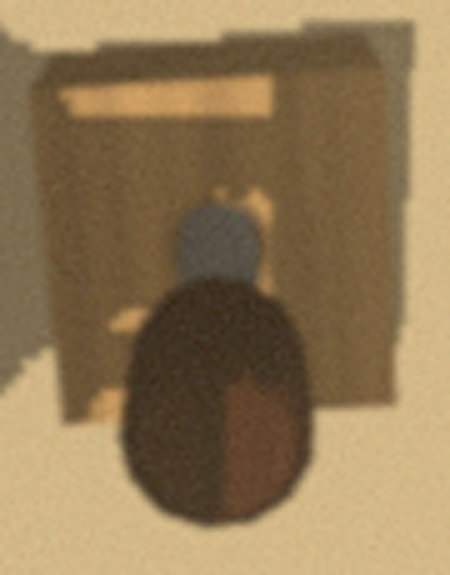

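Run:
```python
from h import *
import pickle
W=pickle.load(open("w2.pkl","rb"))
g=lambda p:((p[0]-2)/5+280,(p[1]-2)/5+130)
q=[onz(W,g(p),.05) for p in [(32,80),(385,65),(395,405),(65,420)]];print(np.round(q,4),np.mean(q,0))
print("mouth",onz(W,g((220,243)),.05),"top",onz(W,g((217,430)),.148))
```

```text
[[0.4837 0.2845 0.05  ]
 [0.5466 0.2875 0.05  ]
 [0.551  0.2231 0.05  ]
 [0.4881 0.2196 0.05  ]] [0.5173658  0.25367509 0.05      ]
mouth [0.51749538 0.25464264 0.05      ] top [0.51713954 0.2552584  0.148     ]
```

```bash
python3 -m crank '[[0.001,0.004,-0.03,0,100],[0.001,0.004,-0.06,0,100],[0.001,0.004,-0.085,0,60],[0.001,0.004,-0.092,0,60],[0.001,0.004,-0.092,0,60],[0.001,0.004,-0.092,0,45],[0.001,0.004,-0.092,0,38],[0.001,0.004,-0.092,0,38]]' 30
python3 - <<'E'
from h import *
st();im=cams.camera("wrist")
cv2.imwrite("pics/w3.png",cv2.cvtColor(im,cv2.COLOR_RGB2BGR))
E
```

```text
time_s: 3.58
position: [0.5188, 0.2524, 0.1116]
tcp_rot: [0.0, 1.0, 0.001, -0.0]
ft_force: [0.3, -0.0, -0.0]
grip_width: 0.0499
t 3.58 p [0.5188 0.2524 0.1116] f [ 0.3 -0.  -0. ] m [-0.03 -0.12 -0.04] xaxis deg 0.13 zxy [-0.001 -0.   ] w 0.0499
```

View pics/w3.png

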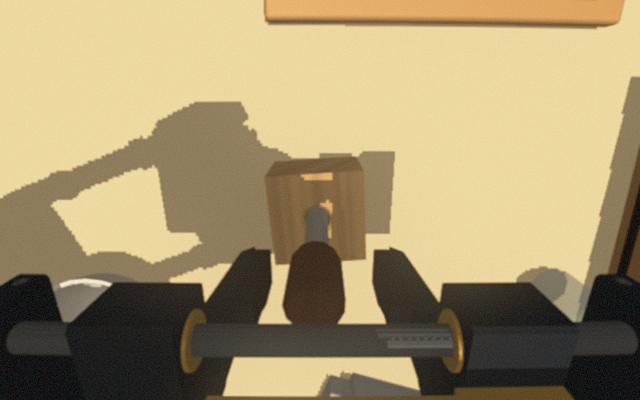

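```bash
python3 -m crank '[[-0.003,0,-0.002,0,50],[-0.003,0,-0.002,0,40],[-0.003,0,-0.002,0,36],[-0.003,0,-0.002,0,33]]' 30
python3 - <<'E'
from h import *
st();im=cams.camera("wrist")
cv2.imwrite("pics/w4.png",cv2.cvtColor(im,cv2.COLOR_RGB2BGR)[200:360,220:420].repeat(3,0).repeat(3,1))
E
```

```text
time_s: 3.97
position: [0.5154, 0.2527, 0.1096]
tcp_rot: [0.0, 1.0, 0.001, -0.0]
ft_force: [0.0, 0.5, -0.4]
grip_width: 0.0294
t 3.97 p [0.5154 0.2527 0.1096] f [ 0.   0.5 -0.4] m [ 0.04 -0.1  -0.05] xaxis deg 0.17 zxy [-0.001 -0.   ] w 0.0294
```

View pics/w4.png

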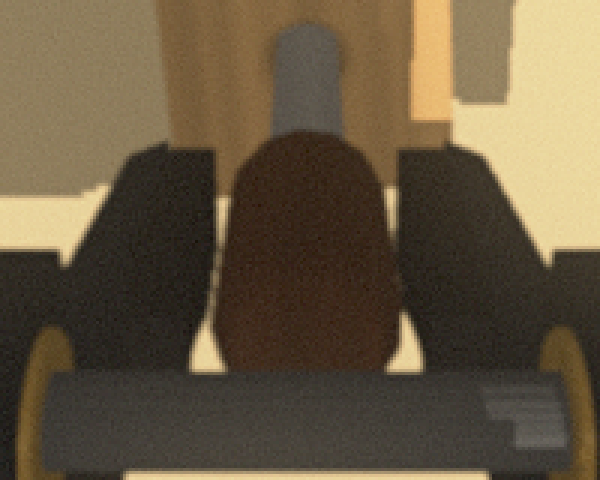

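```bash
python3 -m crank '[[0,0,0,0,20],[0,0,0,0,20],[0,0,0,0,20],[0,0,0,0,20]]' 50
python3 -c "
from h import *
st()"
```

```text
time_s: 4.35
position: [0.5154, 0.2527, 0.1094]
tcp_rot: [0.0, 1.0, 0.001, -0.0]
ft_force: [-0.6, -0.3, -0.7]
grip_width: 0.0247
t 4.35 p [0.5154 0.2527 0.1094] f [-0.6 -0.3 -0.7] m [-0.03 -0.06 -0.01] xaxis deg 0.16 zxy [-0.001 -0.   ] w 0.0247
```

```bash
python3 -m crank '[[0,0,0.01,0,20],[0,0,0.035,0,20],[0,0,0.07,0,20],[0,0,0.105,0,20],[0,0,0.14,0,20],[0,0,0.165,0,20],[0.005,-0.03,0.165,0,20],[0.015,-0.07,0.165,0,20],[0.025,-0.11,0.165,0,20],[0.035,-0.15,0.165,0,20],[0.045,-0.19,0.165,0,20],[0.05,-0.21,0.165,0,20]]'
python3 -m crank '[[0.006,-0.02,0,0,20],[0.0125,-0.042,-0.003,0,20],[0.0125,-0.042,-0.009,0,20],[0.0125,-0.042,-0.009,0,20],[0.0125,-0.042,-0.009,0,20]]'
python3 - <<'E'
from h import *
import pickle
s=st();d={}
for n in ["wrist","top","scene"]:
    d[n]=cams.get_calibration(n);cv2.imwrite(f"pics/{n}5.png",cv2.cvtColor(cams.camera(n),cv2.COLOR_RGB2BGR))
pickle.dump(d,open("c5.pkl","wb"));st()
im=cv2.imread("pics/wrist5.png");cv2.imwrite("pics/w5z.png",cv2.resize(im[120:320,220:420],None,fx=3,fy=3))
im=cv2.imread("pics/scene5.png");cv2.imwrite("pics/s5z.png",cv2.resize(im[120:270,290:420],None,fx=4,fy=4,interpolation=cv2.INTER_CUBIC))
E
```

```text
time_s: 5.35
position: [0.5658, 0.0386, 0.2751]
tcp_rot: [0.001, 1.0, 0.0, -0.0]
ft_force: [1.0, -0.1, -0.9]
grip_width: 0.0244
time_s: 5.77
position: [0.5776, -0.003, 0.2656]
tcp_rot: [0.001, 1.0, 0.0, -0.001]
ft_force: [-0.9, 0.6, -0.7]
grip_width: 0.0244
t 5.77 p [ 0.5776 -0.003   0.2656] f [-0.9  0.6 -0.7] m [-0.06 -0.11  0.05] xaxis deg 0.01 zxy [-0.002 -0.002] w 0.0244
t 5.92 p [ 0.5781 -0.0023  0.2663] f [-0.7 -0.2 -0.6] m [-0.04 -0.06  0.02] xaxis deg 0.11 zxy [-0.    -0.002] w 0.0246
```

View pics/w5z.png

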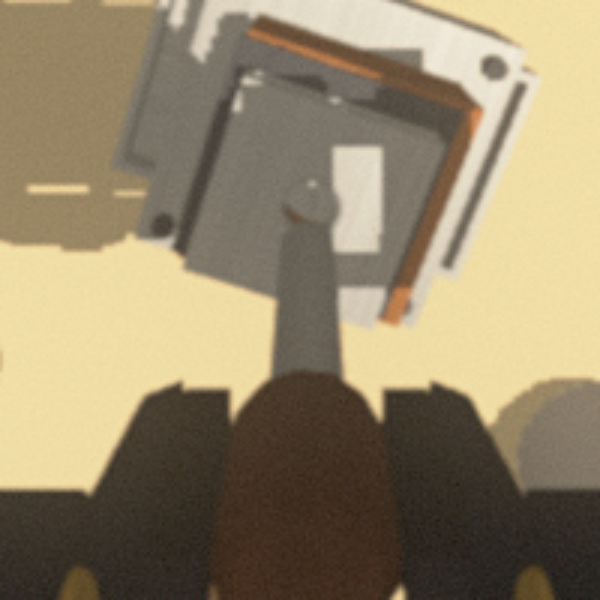

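View pics/s5z.png

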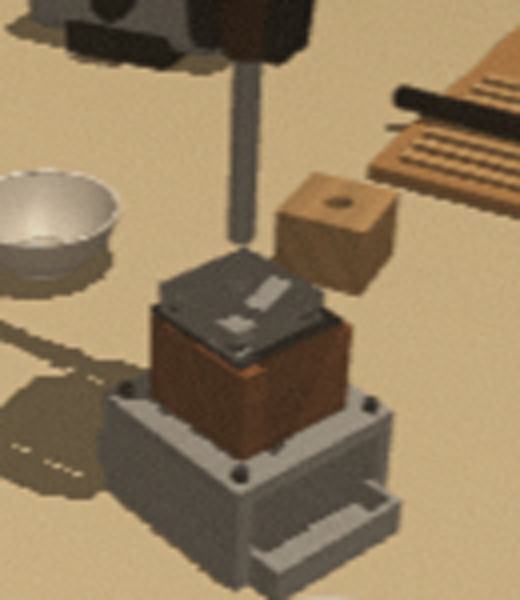

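Run:
```python
from h import *
import pickle
d=pickle.load(open("c5.pkl","rb"));W=d["wrist"]
im=cv2.imread("pics/wrist5.png")
z=cv2.resize(im[165:225,295:350],None,fx=10,fy=10,interpolation=cv2.INTER_CUBIC)
cv2.imwrite("pics/w5zz.png",cv2.convertScaleAbs(z,alpha=1.8,beta=-60))
f=lambda X:np.round((proj(W,X)-[295,165])*10+4.5,0)
p=np.array([.5779,-.0026,.1648])
print("tip",f(p),"rim far",f(p+[0,.007,0.001]),"L",f(p-[.007,0,0]))
h=np.array([.5795,-.001,.136]);print("hole",f(h),[f(h+np.array(k)*.008) for k in [(1,0,0),(-1,0,0),(0,1,0),(0,-1,0)]])
```

```text
tip [258. 365.] rim far [258. 284.] L [169. 365.]
hole [279. 243.] [array([371., 243.]), array([186., 243.]), array([279., 154.]), array([279., 331.])]
```

View pics/w5zz.png

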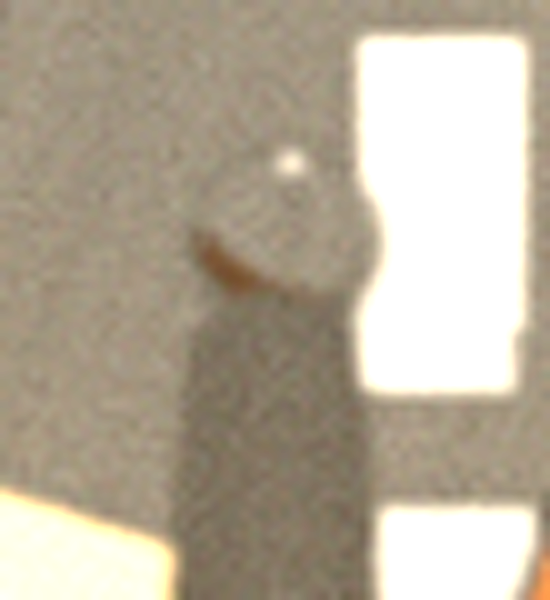

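Run:
```python
from h import *
S=cams.get_calibration("scene");T=cams.get_calibration("top")
h=onz(S,(350.4,191.9),.136)
im=cv2.imread("pics/scene5.png")
cv2.imwrite("pics/s5zz.png",cv2.resize(im[130:200,320:380],None,fx=8,fy=8,interpolation=cv2.INTER_CUBIC))
f=lambda X:np.round((proj(S,X)-[320,130])*8+3.5,0)
p=np.array([.5779,-.0026,.1648]);o=onz(S,(350,180),.1648)
C=-np.array(S["R"]).T@np.array(S["t"]);u=C-p;u[2]=0;u/=np.linalg.norm(u)
print("hole",h,"near rim pred",f(p+u*.0065),"axis up",f(p+[0,0,.05]))
```

```text
hole [ 0.58131725 -0.00130423  0.136     ] near rim pred [236. 412.] axis up [243. 218.]
```

View pics/s5zz.png

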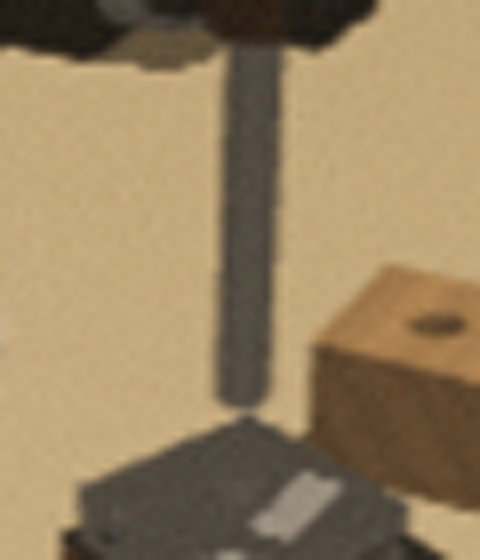

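View pics/top5.png

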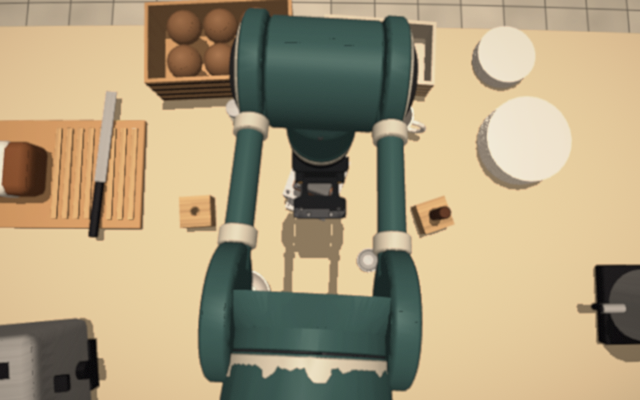

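```bash
python3 -m crank '[[0.001,0.002,-0.008,0,20],[0.001,0.003,-0.016,0,20],[0.001,0.003,-0.02,0,20],[0.001,0.003,-0.02,0,20],[0.001,0.003,-0.02,0,20]]'
python3 - <<'E'
from h import *
import pickle
s=st();W=cams.get_calibration("wrist");im=cv2.cvtColor(cams.camera("wrist"),cv2.COLOR_RGB2BGR);cv2.imwrite("pics/wrist6.png",im);s2=st()
z=cv2.resize(im[165:225,295:350],None,fx=10,fy=10,interpolation=cv2.INTER_CUBIC)
cv2.imwrite("pics/w6zz.png",cv2.convertScaleAbs(z,alpha=1.8,beta=-60))
f=lambda X:np.round((proj(W,X)-[295,165])*10+4.5,0)
p=np.array(s["position"]);p[2]-=.1014
print("tip",f(p),"rim far",f(p+[0,.007,0.001]),"L",f(p-[.007,0,0]))
h=np.array([.5802,-.0006,.136]);print("hole",f(h),[f(h+np.array(k)*.008) for k in [(1,0,0),(-1,0,0),(0,1,0),(0,-1,0)]])
E
```

```text
time_s: 6.33
position: [0.5785, 0.001, 0.2454]
tcp_rot: [0.001, 1.0, 0.001, -0.001]
ft_force: [0.4, -0.9, -1.1]
grip_width: 0.0244
t 6.33 p [0.5785 0.001  0.2454] f [ 0.4 -0.9 -1.1] m [-0.09 -0.1  -0.03] xaxis deg 0.15 zxy [-0.002 -0.002] w 0.0244
t 6.38 p [0.5789 0.0009 0.2459] f [-0.9 -0.  -1.2] m [-0.1  -0.08 -0.03] xaxis deg 0.14 zxy [-0.001 -0.002] w 0.0247
tip [254. 367.] rim far [254. 285.] L [165. 366.]
hole [275. 355.] [array([374., 355.]), array([176., 354.]), array([275., 260.]), array([275., 447.])]
```

View pics/w6zz.png

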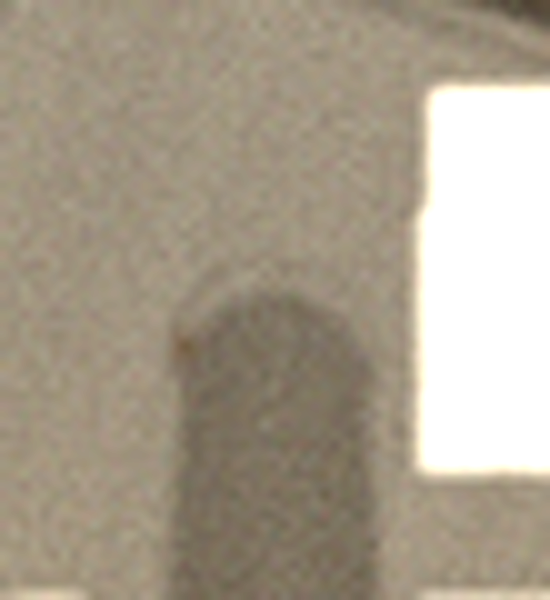

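```bash
python3 -m crank '[[0,-0.0007,0,0,20],[0,-0.0007,-0.003,0,20],[0,-0.0007,-0.005,0,20],[0,-0.0007,-0.007,0,20],[0,-0.0007,-0.0085,0,20],[0,-0.0007,-0.01,0,20],[0,-0.0007,-0.0105,0,20],[0,-0.0007,-0.0105,0,20]]'
python3 -c "
from h import *
st()"
```

```text
time_s: 7.05
position: [0.5788, 0.0002, 0.2352]
tcp_rot: [0.001, 1.0, 0.001, -0.001]
ft_force: [-0.6, -0.0, -0.8]
grip_width: 0.0246
t 7.05 p [5.788e-01 2.000e-04 2.352e-01] f [-0.6 -0.  -0.8] m [-0.04 -0.07 -0.05] xaxis deg 0.13 zxy [-0.001 -0.002] w 0.0246
```

```bash
python3 -m crank '[[0,0,-0.001,0,20],[0,0,-0.002,0,20],[0,0,-0.003,0,20],[0,0,-0.003,0,20]]'
python3 -c "
from h import *
st()"
```

```text
time_s: 7.38
position: [0.5786, 0.0002, 0.2319]
tcp_rot: [0.001, 1.0, 0.001, -0.001]
ft_force: [-0.3, 0.2, -1.5]
grip_width: 0.0247
t 7.38 p [5.786e-01 2.000e-04 2.319e-01] f [-0.3  0.2 -1.5] m [-0.04 -0.1   0.  ] xaxis deg 0.13 zxy [-0.002 -0.002] w 0.0247
```

Tip at 130.5 mm with no contact force, so the rod is through the hole. I lower it toward the core (top at 101–109 mm).

```bash
python3 -m crank '[[0,0,-0.003,0,20],[0,0,-0.006,0,20],[0,0,-0.009,0,20],[0,0,-0.012,0,20],[0,0,-0.015,0,20],[0,0,-0.018,0,20],[0,0,-0.018,0,20]]'
python3 -c "
from h import *
st()"
```

```text
time_s: 7.97
position: [0.5781, 0.0002, 0.2129]
tcp_rot: [0.001, 1.0, 0.001, -0.002]
ft_force: [-0.3, 0.6, -2.0]
grip_width: 0.0249
t 7.97 p [5.781e-01 2.000e-04 2.129e-01] f [-0.3  0.6 -2. ] m [-0.07 -0.07  0.  ] xaxis deg 0.13 zxy [-0.003 -0.002] w 0.0249
```

```bash
python3 -m crank '[[0.0005,0,-0.001,0,20],[0.0005,0,-0.002,0,20],[0.0005,0,-0.003,0,20],[0.0005,0,-0.004,0,20],[0.0005,0,-0.005,0,20]]'|grep -E "pos|ft_"
python3 -m crank '[[0,0,-0.001,0,20],[0,0,-0.002,0,20],[0,0,-0.003,0,20],[0,0,-0.004,0,20]]'|grep -E "pos|ft_"
python3 -c "
from h import *
st()"
```

```text
position: [0.5787, 0.0002, 0.2079]
ft_force: [-0.4, 0.4, -1.4]
position: [0.5787, 0.0002, 0.2039]
ft_force: [-0.8, -0.2, -1.9]
t 8.72 p [5.787e-01 2.000e-04 2.039e-01] f [-0.8 -0.2 -1.9] m [-0.04 -0.08  0.  ] xaxis deg 0.13 zxy [-0.003 -0.002] w 0.025
```

```bash
python3 -m crank '[[0,0,-0.001,0,20],[0,0,-0.002,0,20]]'|grep -E "pos|ft_"
python3 -m crank '[[0,0,-0.001,0,20],[0,0,-0.002,0,20]]'|grep -E "pos|ft_"
python3 -c "
from h import *
st()"
```

```text
position: [0.5791, 0.0002, 0.2026]
ft_force: [-1.2, 0.4, 5.8]
position: [0.5795, 0.0001, 0.2024]
ft_force: [-3.7, 0.9, 11.2]
t 9.05 p [5.795e-01 1.000e-04 2.024e-01] f [-3.7  0.9 11.2] m [0.04 0.82 0.03] xaxis deg 0.13 zxy [-0.001 -0.002] w 0.0248
```

```bash
python3 -m crank '[[-0.0005,0,-0.002,0,20],[-0.0005,0,-0.0025,0,20]]'|grep -E "pos|ft_"
python3 -m crank '[[-0.0005,0,-0.0025,0,20],[-0.0005,0,-0.0028,0,20]]'|grep -E "pos|ft_"
python3 -c "
from h import *
st()"
```

```text
position: [0.5796, 0.0001, 0.2024]
ft_force: [-4.1, -0.7, 11.7]
position: [0.5795, 0.0001, 0.2024]
ft_force: [-3.8, 0.3, 12.4]
t 9.38 p [5.795e-01 1.000e-04 2.024e-01] f [-3.8  0.3 12.4] m [-0.04  1.08  0.01] xaxis deg 0.14 zxy [ 0.003 -0.002] w 0.0248
```

```bash
python3 -m crank '[[-0.001,0,-0.0028,0,20],[-0.001,0,-0.0032,0,20]]'|grep -E "pos|ft_"
python3 -m crank '[[-0.0005,0,-0.0032,0,20],[-0.0005,0,-0.0035,0,20]]'|grep -E "pos|ft_"
python3 -c "
from h import *
st()"
```

```text
position: [0.5793, -0.0, 0.2024]
ft_force: [-4.3, 0.3, 13.9]
position: [0.5794, -0.0, 0.2024]
ft_force: [-3.9, 0.7, 14.8]
t 9.72 p [ 0.5794 -0.      0.2024] f [-3.9  0.7 14.8] m [-0.03  1.26  0.01] xaxis deg 0.14 zxy [ 0.008 -0.003] w 0.0247
```

```bash
python3 -m crank '[[-0.001,0,-0.0035,0,20],[-0.001,0,-0.004,0,20]]'|grep -E "pos|ft_"
python3 -m crank '[[-0.001,0,-0.004,0,20],[-0.001,0,-0.0044,0,20]]'|grep -E "pos|ft_"
python3 -c "
from h import *
st()"
```

```text
position: [0.5793, -0.0, 0.2021]
ft_force: [-5.1, 0.3, 15.3]
position: [0.5792, -0.0001, 0.2017]
ft_force: [-4.8, 0.2, 15.7]
t 10.05 p [ 5.792e-01 -1.000e-04  2.017e-01] f [-4.8  0.2 15.7] m [-0.03  1.19 -0.02] xaxis deg 0.15 zxy [ 0.014 -0.003] w 0.0243
```

```bash
python3 -m crank '[[-0.0015,0,-0.004,0,20],[-0.0015,0,-0.0045,0,20],[-0.0015,0,-0.005,0,20],[-0.0015,0,-0.0055,0,20],[-0.0015,0,-0.006,0,20]]'|grep -E "pos|ft_"
python3 - <<'E'
from h import *
st();im=cv2.cvtColor(cams.camera("wrist"),cv2.COLOR_RGB2BGR)
cv2.imwrite("pics/w7.png",cv2.resize(im[120:320,220:420],None,fx=3,fy=3))
im=cv2.cvtColor(cams.camera("scene"),cv2.COLOR_RGB2BGR)
cv2.imwrite("pics/s7.png",cv2.resize(im[120:270,290:420],None,fx=4,fy=4,interpolation=cv2.INTER_CUBIC))
st()
E
```

```text
position: [0.5791, -0.0001, 0.2001]
ft_force: [-5.0, 0.1, 19.3]
t 10.47 p [ 5.791e-01 -1.000e-04  2.001e-01] f [-5.   0.1 19.3] m [ 0.01  1.28 -0.01] xaxis deg 0.15 zxy [ 0.018 -0.003] w 0.0247
t 10.57 p [ 5.791e-01 -1.000e-04  2.001e-01] f [-5.6  0.7 16.7] m [-0.03  1.2   0.  ] xaxis deg 0.15 zxy [ 0.018 -0.003] w 0.0244
```

View pics/w7.png

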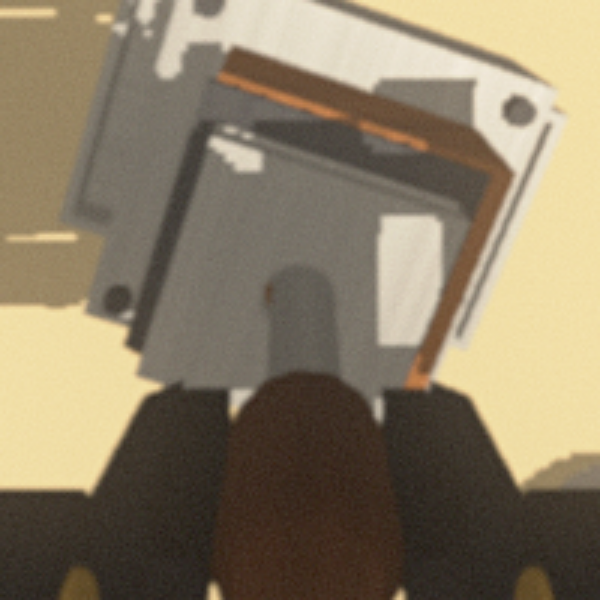

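View pics/s7.png

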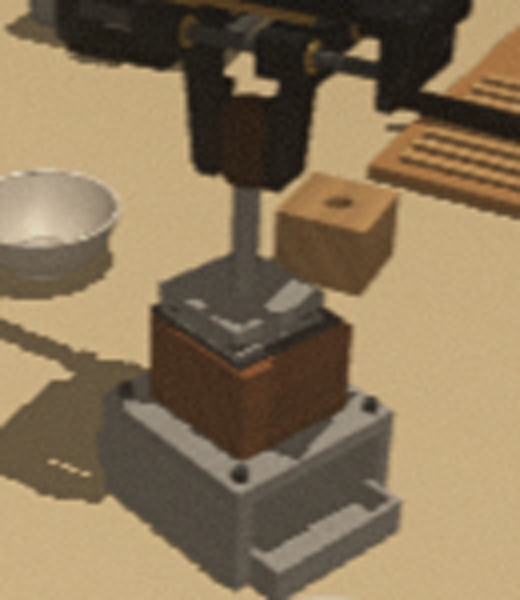

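```bash
python3 -m crank '[[-0.0025,0,-0.004,0,20],[-0.0025,0,-0.0045,0,20],[-0.0025,0,-0.0052,0,20],[-0.0025,0,-0.006,0,20],[-0.0025,0,-0.0068,0,20],[-0.0025,0,-0.0076,0,20],[-0.0025,0,-0.0084,0,20],[-0.0025,0,-0.0092,0,20]]'|grep -E "pos|ft_"
python3 -c "
from h import *
st()"
```

```text
position: [0.5785, -0.0002, 0.1961]
ft_force: [-5.5, 0.7, 19.1]
t 11.23 p [ 5.785e-01 -2.000e-04  1.961e-01] f [-5.5  0.7 19.1] m [-0.    1.22  0.04] xaxis deg 0.16 zxy [ 0.023 -0.004] w 0.0248
```

```bash
python3 -m crank '[[-0.001,0,0.001,0,20],[-0.0015,0,0.002,0,20],[-0.0015,0,0.002,0,20],[-0.0015,0,0.002,0,20]]'|grep -E "pos|ft_"
python3 -c "
from h import *
st()"
```

```text
position: [0.5766, -0.0002, 0.1973]
ft_force: [-0.6, -0.0, -1.9]
t 11.57 p [ 5.766e-01 -2.000e-04  1.973e-01] f [-0.6 -0.  -1.9] m [-0.02 -0.06  0.02] xaxis deg 0.16 zxy [ 0.023 -0.003] w 0.0243
```

```bash
python3 -m crank '[[-0.0005,0,-0.002,0,20],[-0.001,0,-0.0038,0,20],[-0.001,0,-0.005,0,20],[-0.001,0,-0.006,0,20],[-0.001,0,-0.007,0,20],[-0.001,0,-0.008,0,20],[-0.001,0,-0.009,0,20],[-0.001,0,-0.01,0,20],[-0.001,0,-0.011,0,20],[-0.001,0,-0.012,0,20],[-0.001,0,-0.013,0,20],[-0.001,0,-0.014,0,20]]'|grep -E "pos|ft_"
python3 -c "
from h import *
st()"
```

```text
position: [0.5774, -0.0003, 0.1874]
ft_force: [-4.9, 0.6, 18.2]
t 12.57 p [ 5.774e-01 -3.000e-04  1.874e-01] f [-4.9  0.6 18.2] m [-0.06  1.08  0.01] xaxis deg 0.16 zxy [ 0.027 -0.004] w 0.0246
```

```bash
python3 -m crank '[[-0.001,0,0.001,0,20],[-0.0015,0,0.002,0,20],[-0.0015,0,0.002,0,20],[-0.0015,0,0.002,0,20]]'|grep -E "pos|ft_"
python3 -m crank '[[-0.0005,0,-0.002,0,20],[-0.001,0,-0.0038,0,20],[-0.001,0,-0.005,0,20],[-0.001,0,-0.006,0,20],[-0.001,0,-0.0072,0,20],[-0.001,0,-0.0084,0,20],[-0.001,0,-0.0096,0,20],[-0.001,0,-0.0108,0,20],[-0.001,0,-0.012,0,20],[-0.001,0,-0.0132,0,20],[-0.001,0,-0.0144,0,20],[-0.001,0,-0.0156,0,20]]'|grep -E "pos|ft_"
python3 -c "
from h import *
st()"
```

```text
position: [0.5756, -0.0003, 0.1885]
ft_force: [1.1, -1.0, -0.6]
position: [0.5764, -0.0004, 0.1769]
ft_force: [-4.5, -0.3, 17.7]
t 13.9 p [ 5.764e-01 -4.000e-04  1.769e-01] f [-4.5 -0.3 17.7] m [-0.04  1.   -0.01] xaxis deg 0.16 zxy [ 0.03  -0.004] w 0.0249
```

```bash
python3 -m crank '[[-0.001,0,0.001,0,20],[-0.0015,0,0.002,0,20],[-0.0015,0,0.002,0,20],[-0.0015,0,0.002,0,20]]'|grep -E "pos|ft_"
python3 -m crank '[[-0.0005,0,-0.002,0,20],[-0.001,0,-0.0038,0,20],[-0.001,0,-0.005,0,20],[-0.001,0,-0.006,0,20],[-0.001,0,-0.0072,0,20],[-0.001,0,-0.0084,0,20],[-0.001,0,-0.0096,0,20],[-0.001,0,-0.0108,0,20],[-0.001,0,-0.012,0,20],[-0.001,0,-0.0132,0,20],[-0.001,0,-0.0144,0,20],[-0.001,0,-0.0156,0,20]]'|grep -E "pos|ft_"
python3 -c "
from h import *
st()"
```

```text
position: [0.5754, -0.0005, 0.1786]
ft_force: [2.4, -0.7, 0.3]
position: [0.5756, -0.0007, 0.1634]
ft_force: [3.7, -0.5, 1.6]
t 15.23 p [ 0.5756 -0.0007  0.1634] f [ 3.7 -0.5  1.6] m [-0.23 -0.94 -0.03] xaxis deg 0.16 zxy [ 0.034 -0.005] w 0.0246
```

Run:
```python
from h import *
im=cv2.cvtColor(cams.camera("scene"),cv2.COLOR_RGB2BGR)
a=cv2.resize(im[120:270,290:420],None,fx=4,fy=4,interpolation=cv2.INTER_CUBIC)
cv2.imwrite("pics/s8.png",cv2.convertScaleAbs(a,alpha=1.5,beta=0))
st()
```

```text
t 15.28 p [ 0.5756 -0.0007  0.163 ] f [ 5.3 -1.   2.9] m [-0.22 -1.16 -0.07] xaxis deg 0.16 zxy [ 0.034 -0.005] w 0.0245
```

View pics/s8.png

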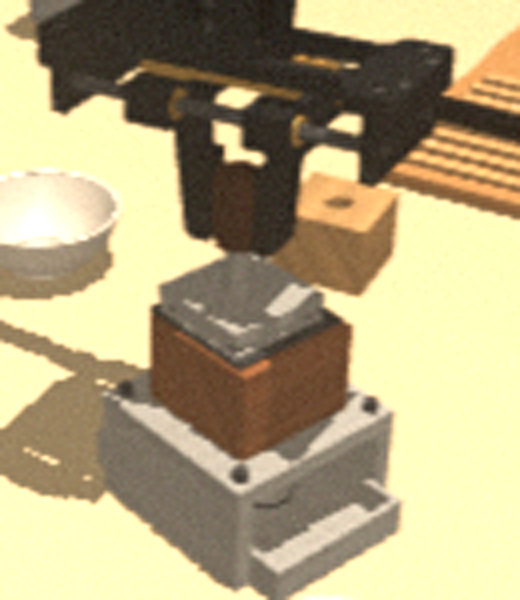

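Run:
```python
import cv2,numpy as np
from h import *
st()
S=cams.get_calibration("scene")
im=cv2.cvtColor(cams.camera("scene"),cv2.COLOR_RGB2BGR);b=cv2.imread("pics/scene0.png")
f=lambda i:cv2.convertScaleAbs(cv2.resize(i[215:270,330:395],None,fx=6,fy=6,interpolation=cv2.INTER_CUBIC),alpha=2.2,beta=-30)
cv2.imwrite("pics/cmp.png",np.hstack([f(b),f(im)]))
for z in (.004,.038,.032,.066): 
    p=proj(S,(.5815,-.001,z));print(z,(p-[330,215])*6)
```

```text
t 15.28 p [ 0.5756 -0.0007  0.163 ] f [ 5.3 -1.   2.9] m [-0.22 -1.16 -0.07] xaxis deg 0.16 zxy [ 0.034 -0.005] w 0.0245
0.004 [111.27892238 163.64890314]
0.038 [114.16885855  90.83140598]
0.032 [113.64908791 103.92047633]
0.066 [116.65235161  28.33670987]
```

View pics/cmp.png

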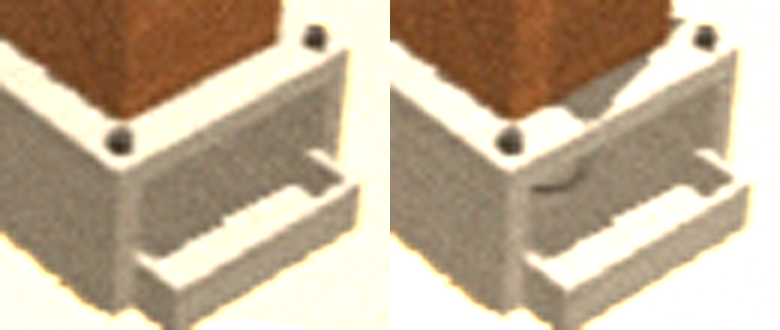

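Run:
```python
from h import *
S=cams.get_calibration("scene")
for z in (.004,.028,.032):
    print(z,[np.round((proj(S,(.5815+.017*np.cos(a),-.001+.017*np.sin(a),z))-[330,215])*6).tolist() for a in np.radians([-90,-60,-30,0,30])])
```

```text
0.004 [[88.0, 189.0], [112.0, 194.0], [135.0, 190.0], [152.0, 180.0], [157.0, 165.0]]
0.028 [[90.0, 138.0], [114.0, 142.0], [138.0, 139.0], [155.0, 128.0], [160.0, 114.0]]
0.032 [[90.0, 129.0], [114.0, 133.0], [138.0, 130.0], [155.0, 119.0], [161.0, 105.0]]
```

```bash
python3 -m crank '[[0.001,0,0.002,0,20],[0.001,0,0.005,0,20],[0.0005,0,0.015,0,20],[0,0,0.025,0,20],[-0.0005,0,0.035,0,20],[-0.0008,0.0003,0.045,0,20]]'|grep -E "pos|ft_"
python3 -c "
from h import *
st()"
```

```text
position: [0.5741, -0.0003, 0.208]
ft_force: [2.9, -0.8, -3.0]
t 15.83 p [ 5.741e-01 -3.000e-04  2.080e-01] f [ 2.9 -0.8 -3. ] m [-0.17 -0.66  0.03] xaxis deg 0.16 zxy [ 0.032 -0.004] w 0.0249
```

```bash
python3 -m crank '[[0.001,0,0.005,0,20],[0.001,0,0.015,0,20],[0.0005,0,0.025,0,20],[0,0,0.035,0,20],[0,0,0.05,0,20],[0,0,0.065,0,20],[0,0,0.068,0,20],[0,0,0.068,0,20]]'|grep -E "pos|ft_"
python3 - <<'E'
from h import *
st()
for n in ("scene","wrist"):
    im=cv2.cvtColor(cams.camera(n),cv2.COLOR_RGB2BGR);cv2.imwrite(f"pics/{n}9.png",im)
    r=im[120:270,290:420] if n=="scene" else im[120:320,220:420]
    cv2.imwrite(f"pics/{n}9z.png",cv2.resize(r,None,fx=3.9,fy=3.9 if n=="scene" else 3,interpolation=cv2.INTER_CUBIC))
st()
E
```

```text
position: [0.5747, -0.0003, 0.278]
ft_force: [-0.2, -0.3, -1.2]
t 16.5 p [ 5.747e-01 -3.000e-04  2.780e-01] f [-0.2 -0.3 -1.2] m [-0.05 -0.1  -0.03] xaxis deg 0.16 zxy [ 0.035 -0.004] w 0.0248
t 16.6 p [ 5.735e-01 -3.000e-04  2.755e-01] f [-0.6 -0.6 -1.2] m [-0.07 -0.07  0.  ] xaxis deg 0.16 zxy [ 0.031 -0.004] w 0.0248
```

View pics/scene9z.png

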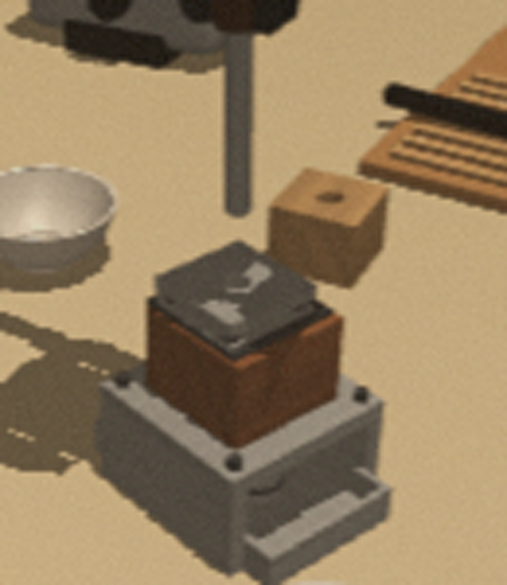

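View pics/wrist9z.png

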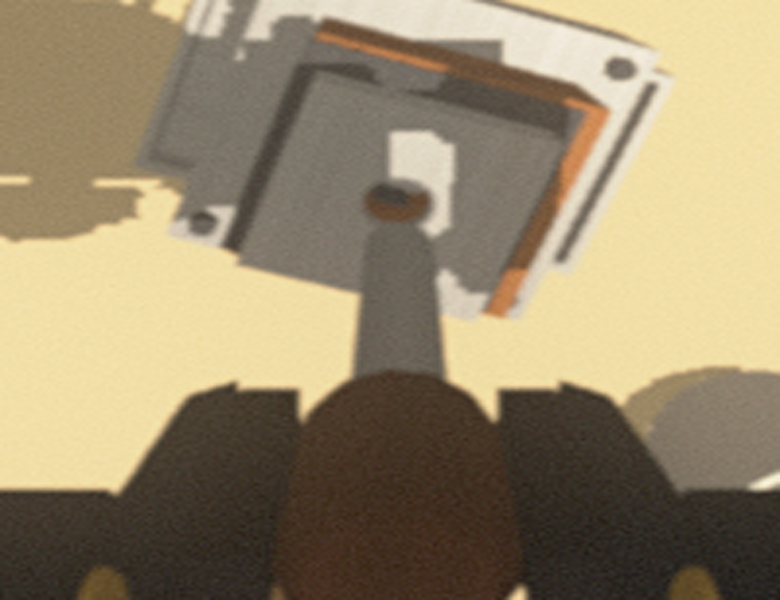

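```bash
python3 -m crank '[[-0.005,0.02,0,0,20],[-0.013,0.055,0,0,20],[-0.022,0.09,0,0,20],[-0.03,0.125,0,0,20],[-0.039,0.16,0,0,20],[-0.047,0.195,0,0,20],[-0.055,0.23,-0.02,0,20],[-0.061,0.253,-0.05,0,20],[-0.061,0.253,-0.08,0,20],[-0.061,0.253,-0.09,0,20],[-0.061,0.253,-0.09,0,20],[-0.061,0.253,-0.09,0,20]]'|grep -E "pos|ft_"
python3 - <<'E'
from h import *
import pickle
s=st();d={}
for n in ["wrist","top","scene"]:
    d[n]=cams.get_calibration(n);im=cv2.cvtColor(cams.camera(n),cv2.COLOR_RGB2BGR);cv2.imwrite(f"pics/{n}10.png",im)
pickle.dump(d,open("c10.pkl","wb"));s=st()
im=cv2.imread("pics/wrist10.png");cv2.imwrite("pics/w10z.png",cv2.resize(im[130:230,260:380],None,fx=6,fy=6,interpolation=cv2.INTER_CUBIC))
im=cv2.imread("pics/scene10.png");cv2.imwrite("pics/s10z.png",cv2.resize(im[130:210,330:410],None,fx=7,fy=7,interpolation=cv2.INTER_CUBIC))
W=d["wrist"];f=lambda X:np.round((proj(W,X)-[260,130])*6+2.5,0)
p=np.array(s["position"])+np.array([.0031,-.0004,-.1013]);print("tip",p,f(p),"far rim",f(p+[0,.007,.001]))
E
```

```text
position: [0.512, 0.2519, 0.1847]
ft_force: [0.2, -1.0, -0.6]
t 17.6 p [0.512  0.2519 0.1847] f [ 0.2 -1.  -0.6] m [-0.02 -0.04  0.01] xaxis deg 0.13 zxy [ 0.029 -0.006] w 0.0249
t 17.75 p [0.5142 0.2525 0.1878] f [ 0.6  0.1 -1.2] m [-0.04 -0.04 -0.01] xaxis deg 0.08 zxy [ 0.034 -0.003] w 0.0243
tip [0.51732724 0.25210919 0.08649865] [379. 434.] far rim [379. 384.]
```

View pics/w10z.png

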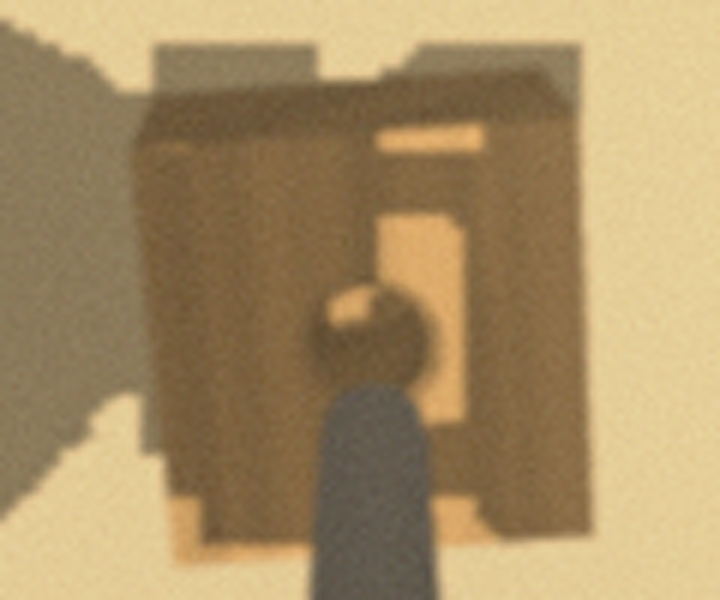

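View pics/s10z.png

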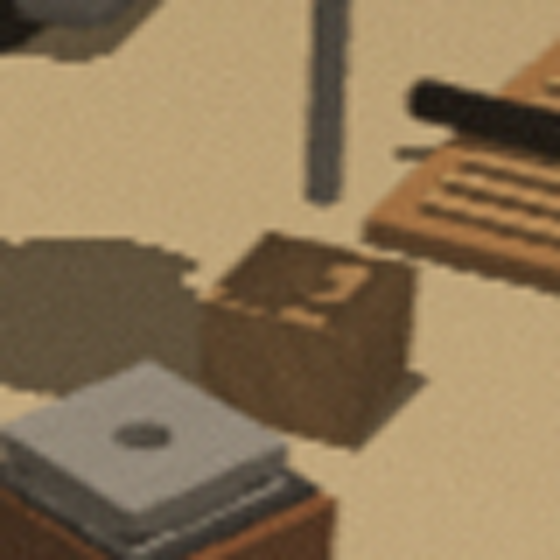

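Run:
```python
from h import *
import pickle
W=pickle.load(open("c10.pkl","rb"))["wrist"]
g=lambda p:((p[0]-2.5)/6+260,(p[1]-2.5)/6+130)
print("hole",onz(W,g((374,341)),.05),"tip far rim",onz(W,g((372,384)),.0844), "minus .007 y = tip")
print(st()["time_s"])
```

```text
hole [0.51775069 0.25407068 0.05      ] tip far rim [0.5164645  0.25818745 0.0844    ] minus .007 y = tip
t 17.75 p [0.5142 0.2525 0.1878] f [ 0.6  0.1 -1.2] m [-0.04 -0.04 -0.01] xaxis deg 0.08 zxy [ 0.034 -0.003] w 0.0243
17.75
```

```bash
python3 -m crank '[[-0.0005,0.002,-0.01,0,20],[-0.0005,0.002,-0.018,0,20],[-0.0005,0.002,-0.018,0,20],[-0.0005,0.002,-0.018,0,20],[-0.0005,0.002,-0.018,0,20]]'|grep -E "pos|ft_"
python3 - <<'E'
from h import *
import pickle
s=st()
W=cams.get_calibration("wrist");im=cv2.cvtColor(cams.camera("wrist"),cv2.COLOR_RGB2BGR)
pickle.dump(W,open("c11.pkl","wb"));s=st()
cv2.imwrite("pics/w11z.png",cv2.resize(im[130:230,260:380],None,fx=6,fy=6,interpolation=cv2.INTER_CUBIC))
E
```

```text
position: [0.5136, 0.2544, 0.1696]
ft_force: [-0.1, 0.8, -1.3]
t 18.17 p [0.5136 0.2544 0.1696] f [-0.1  0.8 -1.3] m [-0.06 -0.04 -0.03] xaxis deg 0.07 zxy [ 0.034 -0.003] w 0.0248
t 18.22 p [0.5138 0.2545 0.1699] f [ 0.8  0.2 -0.9] m [-0.   -0.09 -0.01] xaxis deg 0.07 zxy [ 0.035 -0.003] w 0.0246
```

View pics/w11z.png

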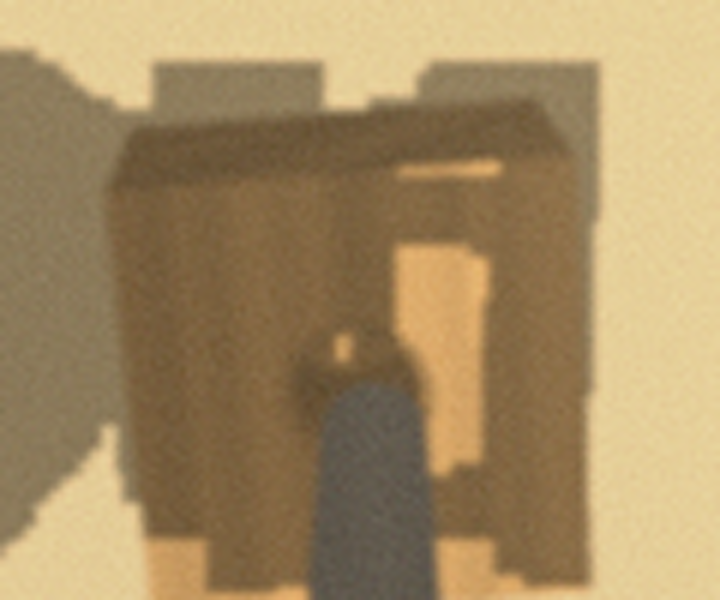

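Run:
```python
from h import *
import pickle
W=pickle.load(open("c11.pkl","rb"))
g=lambda p:((p[0]-2.5)/6+260,(p[1]-2.5)/6+130)
h=onz(W,g((360,383)),.05);t=onz(W,g((373,384)),.0693)-[0,.007,0]
print(h,t,h-t)
```

```text
[0.5175423  0.25504357 0.05      ] [0.51868976 0.25384746 0.0693    ] [-0.00114746  0.0011961  -0.0193    ]
```

```bash
python3 -m crank '[[-0.001,0.0008,0,0,20],[-0.001,0.0008,-0.005,0,20],[-0.001,0.0008,-0.01,0,20],[-0.001,0.0008,-0.014,0,20],[-0.001,0.0008,-0.018,0,20],[-0.001,0.0008,-0.021,0,20],[-0.001,0.0008,-0.024,0,20],[-0.001,0.0008,-0.024,0,20]]'|grep -E "pos|ft_"
python3 -c "
from h import *
st()"
```

```text
position: [0.5123, 0.255, 0.1449]
ft_force: [0.8, -0.3, -1.1]
t 18.88 p [0.5123 0.255  0.1449] f [ 0.8 -0.3 -1.1] m [-0.01 -0.09 -0.01] xaxis deg 0.08 zxy [ 0.033 -0.004] w 0.0247
```

```bash
python3 -m crank '[[0,0,-0.004,0,20],[0,0,-0.008,0,20],[0.0003,0,-0.012,0,20],[0.0003,0,-0.016,0,20],[0.0005,0,-0.02,0,20],[0.0005,0,-0.024,0,20],[0.0005,0,-0.028,0,20],[0.0005,0,-0.03,0,20],[0.0005,0,-0.03,0,20]]'|grep -E "pos|ft_"
python3 -c "
from h import *
st()"
```

```text
position: [0.5123, 0.2548, 0.1141]
ft_force: [0.8, 0.3, -0.3]
t 19.63 p [0.5123 0.2548 0.1141] f [ 0.8  0.3 -0.3] m [-0.05 -0.06  0.05] xaxis deg 0.08 zxy [ 0.032 -0.004] w 0.0248
```

```bash
python3 -m crank '[[0,0,-0.001,0,20],[0,0,-0.002,0,20],[0,0,-0.003,0,20],[0,0,-0.004,0,20],[0,0,-0.005,0,20]]'|grep -E "pos|ft_"
python3 -c "
from h import *
st()"
```

```text
position: [0.5126, 0.2549, 0.1094]
ft_force: [-1.1, -0.2, 5.8]
t 20.05 p [0.5126 0.2549 0.1094] f [-1.1 -0.2  5.8] m [-0.08  0.12 -0.02] xaxis deg 0.08 zxy [ 0.033 -0.004] w 0.0246
```

The rod bottoms at TCP z 0.1094, the same height as when I gripped it. I release it and back off straight up.

```bash
python3 -m crank '[[0,0,0.0005,0,35],[0,0,0.0005,0,45],[0,0,0.0005,0,70],[0,0,0.0005,0,100],[0,0,0.0005,0,100],[0,0,0.0005,0,100]]'|grep -E "pos|ft_|wid"
python3 -c "
from h import *
st();im=cv2.cvtColor(cams.camera('wrist'),cv2.COLOR_RGB2BGR);cv2.imwrite('pics/w12.png',im)"
```

```text
position: [0.5126, 0.2549, 0.1099]
ft_force: [-0.4, -0.1, -0.2]
grip_width: 0.062
t 20.55 p [0.5126 0.2549 0.1099] f [-0.4 -0.1 -0.2] m [-0.04 -0.01 -0.02] xaxis deg 0.08 zxy [ 0.033 -0.004] w 0.062
```

View pics/w12.png

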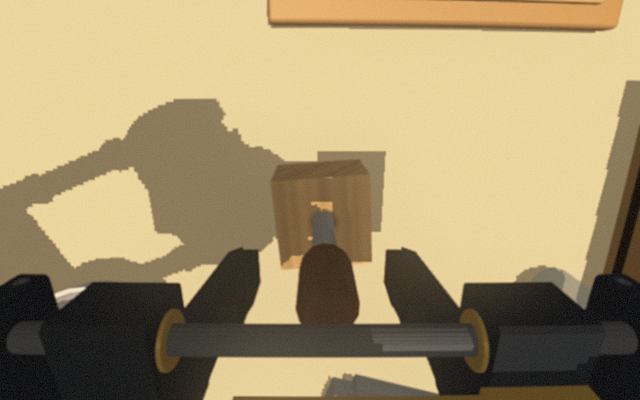

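```bash
python3 -m crank '[[0,0,0.001,0,100],[0,0,0.001,0,100],[0,0,0.01,0,100],[-0.001,0,0.04,0,100],[-0.002,0,0.08,0,100],[-0.003,0,0.12,0,100],[-0.003,0,0.16,0,100],[-0.003,0,0.19,0,100],[-0.003,0.03,0.2,0,100],[-0.003,0.07,0.2,0,100],[-0.003,0.11,0.2,0,100],[-0.003,0.14,0.2,0,100]]'|grep -E "pos|ft_|wid"
python3 -m crank '[[0,0.02,0,0,100],[0,0.06,0,0,100],[0,0.1,0,0,100],[0,0.12,0,0,100],[0,0.12,0,0,100],[0,0.12,0,0,100]]'|grep -E "pos|ft_|time"
python3 - <<'E'
from h import *
for n in ("scene","top"):
    im=cv2.cvtColor(cams.camera(n),cv2.COLOR_RGB2BGR);cv2.imwrite(f"pics/{n}13.png",im)
    if n=="scene":
        cv2.imwrite("pics/s13z.png",cv2.convertScaleAbs(cv2.resize(im[125:275,300:410],None,fx=4,fy=4,interpolation=cv2.INTER_CUBIC),alpha=1.4))
E
```

```text
position: [0.5095, 0.3975, 0.3117]
ft_force: [-0.8, -0.5, 0.6]
grip_width: 0.088
time_s: 22.1
position: [0.509, 0.5182, 0.3115]
ft_force: [-0.7, 0.6, 0.4]
```

View pics/s13z.png

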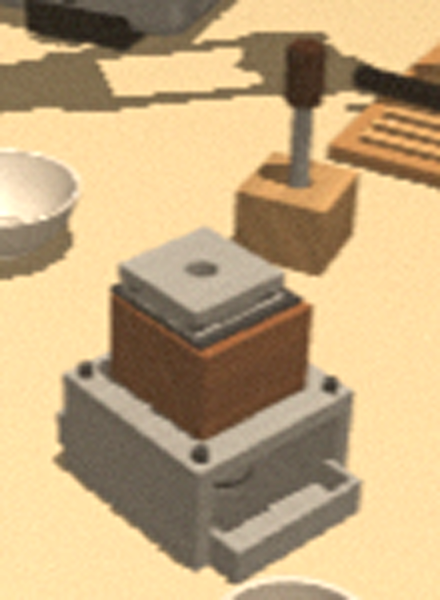

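View pics/top13.png

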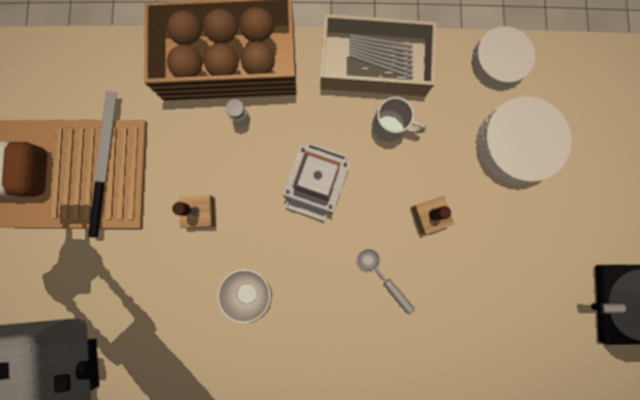

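Run:
```python
import cv2
im=cv2.imread("pics/scene13.png")
g=cv2.resize(im[225:262,345:395],None,fx=14,fy=14,interpolation=cv2.INTER_CUBIC)
cv2.imwrite("pics/s13zz.png",cv2.convertScaleAbs(g,alpha=2.5,beta=-110))
```

```text
(no output)
```

View pics/s13zz.png

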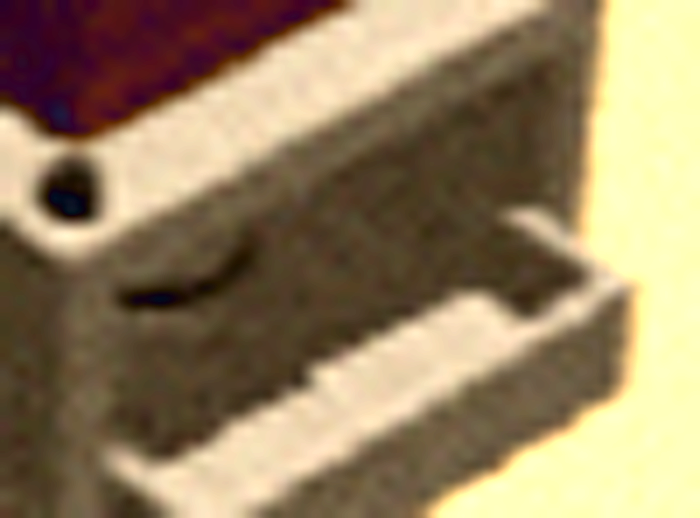

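Run:
```python
from h import *
S=cams.get_calibration("scene")
P=[(345+x/14,225+y/14) for x,y in [(122,297),(150,299),(180,297),(210,285),(235,268),(252,247)]]
ax=np.array([.5815,-.001])
for z in (.004,.02,.032,.038):
    q=np.array([onz(S,p,z)[:2] for p in P])
    A=np.c_[2*q,np.ones(len(q))];s=np.linalg.lstsq(A,(q**2).sum(1),rcond=None)[0]
    r=np.sqrt(s[2]+s[0]**2+s[1]**2);print(z,np.round(np.hypot(*(q-ax).T)*1e3,1),"fit c",np.round(s[:2],4),"r",round(r,4))
```

```text
0.004 [17.1 20.4 23.8 26.7 29.5 32. ] fit c [0.5913 0.0104] r 0.0184
0.02 [33.5 35.2 36.8 37.  36.8 35.9] fit c [ 0.6   -0.007] r 0.0178
0.032 [47.  48.3 49.1 48.3 46.9 44.6] fit c [ 0.6065 -0.0201] r 0.0174
0.038 [53.9 55.  55.6 54.5 52.7 49.9] fit c [ 0.6097 -0.0267] r 0.0172
```

```bash
python3 -c "
from h import *
st();print(order.job_done())"
```

```text
t 22.2 p [0.5096 0.5165 0.3119] f [ 0.7 -0.4  0.3] m [-0.09 -0.08 -0.  ] xaxis deg 0.06 zxy [ 0.034 -0.002] w 0.0879
the job is handed in; nothing more can be done
None
```

The core is out of the mill and in the tray, and the rod is back fully down in its rack. I handed the job in at 22.2 s; no verdict was reported.

- **Rod and guide:** I gripped the drift rod by its handle and used the wrist camera to find the guide hole. The rod went through on the first try, with no contact force on the plate going in.
- **Pushing the core:** The core slid under about 17 to 21 N as read at the wrist. I saw at most 5.6 N of sideways force, which came from the core's top or the hole's side. These are readings at the end of each move or picture, so short peaks in between were not seen. The load dropped away when the tip was at about 62 mm.
- **Returning the rod:** It touched bottom in the rack at the same height as when I gripped it (TCP z 0.1094 m). I then released it and moved the arm clear.

**Last checks:**
- **Core:** The scene camera shows a new curved edge inside the stand. It fits a circle of about 18 mm radius at the tray floor, about 15 mm off the mill's axis. It fits no plausible position still in the bore. Most of the core is hidden, so I could not confirm whether it stands or lies there.
- **Everything else:** The plate, mill, muddler, mug, shaker, bowl and spoon look unmoved by eye in the top view.

**Disagreements:**
- The camera views differed by up to about 4 mm on positions. I relied on the wrist camera for fine alignment.
- The tool picked up a tilt of about 2 degrees while pushing, which I could not command away. I allowed for it when pulling the rod out and putting it back.

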